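# Dial the code on the provisions chest

### The job

The code of the provisions chest's lock is four, two, five, read from left to right as the robot faces the chest: roll each of the three lock wheels until the field with that many dots is centred at the end of its pointer, and let go. Leave the dishes around it, and the cup on the lid, where they are.

Things in the scene. Friction and masses are not known exactly. Their poses are not given: they have to be found in the camera images.
- chest: Heavy fixed wooden provisions chest. Its -x axis points to its front, where the lock is (roughly to the robot), y left seen from the robot, z up. Origin on the table, 60 mm in front of the middle of the main box, which spans x -30 to +150 mm, 300 mm wide, 235 mm high, with a 20 mm thick overhanging lid, 320 mm wide. In front stands an open tray with three upright wheels on one level axle.
- lid_edge (a point): Middle of the lower front edge of the lid: chest x -105, y 0, z 235 mm. The lid ends 10 mm in front of the wheels' axle and 90 mm above their tops, so they cannot be taken straight from above; come obliquely from the front, tool tilted some 25 to 45 degrees from vertical.
- tray_lip (a point): Middle of the top of the lock tray's front lip: chest x -175, y 0, z 62 mm; lip 10 mm thick. Tray 280 mm wide, floor 18 mm high, end cheeks at y +-138 mm, 8 mm thick, 100 mm high. Between and beside the wheels the tray is empty but for the axle, a steel rod of 8 mm radius along y.
- axle1 (a point): Centre of the left lock wheel (seen from the robot), on the axle: chest x -95, y +75, z 85 mm; axes as the chest's. Plain white disc, 120 mm diameter, 30 mm wide, standing upright; 45 mm free to the next wheel, 44 mm from an outer wheel to the cheek. Can be pinched by its flat sides and rolled about the axle; light friction (0.15 N m), no clicks, stays where left.
- axle2 (a point): Centre of the middle lock wheel (seen from the robot), on the axle: chest x -95, y +0, z 85 mm; axes as the chest's. Plain white disc, 120 mm diameter, 30 mm wide, standing upright; 45 mm free to the next wheel, 44 mm from an outer wheel to the cheek. Can be pinched by its flat sides and rolled about the axle; light friction (0.15 N m), no clicks, stays where left.
- axle3 (a point): Centre of the right lock wheel (seen from the robot), on the axle: chest x -95, y -75, z 85 mm; axes as the chest's. Plain white disc, 120 mm diameter, 30 mm wide, standing upright; 45 mm free to the next wheel, 44 mm from an outer wheel to the cheek. Can be pinched by its flat sides and rolled about the axle; light friction (0.15 N m), no clicks, stays where left.
- pointer1 (a point): Reading place of the left wheel: on its rim, 45 degrees from straight up towards the front. A 5 mm thick dark steel pointer rises from the lip 6 mm outside the rim along its middle and ends here. The rim has six 60 degree fields parted by grey lines, with one to six black dots in two columns; the field centred here is the one set.
- pointer2 (a point): Reading place of the middle wheel: on its rim, 45 degrees from straight up towards the front. A 5 mm thick dark steel pointer rises from the lip 6 mm outside the rim along its middle and ends here. The rim has six 60 degree fields parted by grey lines, with one to six black dots in two columns; the field centred here is the one set.
- pointer3 (a point): Reading place of the right wheel: on its rim, 45 degrees from straight up towards the front. A 5 mm thick dark steel pointer rises from the lip 6 mm outside the rim along its middle and ends here. The rim has six 60 degree fields parted by grey lines, with one to six black dots in two columns; the field centred here is the one set.
- wheel1 (a joint): Angle (rad) of the left wheel: 1.047*(N-1) when the field with N dots is centred at the pointer. Four dots: 3.142. Starts between 3.65 and 4.45. Grows when the rim is rolled from the front lip up and over, away from the robot; shrinks when it is rolled towards the robot and down. Stops at -0.35 and 5.6, so it cannot pass from six to one.
- wheel2 (a joint): Angle (rad) of the middle wheel: 1.047*(N-1) when the field with N dots is centred at the pointer. Two dots: 1.047. Starts between 1.6 and 2.4. Grows when the rim is rolled from the front lip up and over, away from the robot; shrinks when it is rolled towards the robot and down. Stops at -0.35 and 5.6, so it cannot pass from six to one.
- wheel3 (a joint): Angle (rad) of the right wheel: 1.047*(N-1) when the field with N dots is centred at the pointer. Five dots: 4.189. Starts between 2.85 and 3.65. Grows when the rim is rolled from the front lip up and over, away from the robot; shrinks when it is rolled towards the robot and down. Stops at -0.35 and 5.6, so it cannot pass from six to one.
- flask: Green plastic food flask with a flip-top lid, 116 mm in diameter, 175 mm high, standing on the table beside the chest; origin at the centre of its underside. To be left alone.
- mug: White ceramic mug, 82 mm in diameter, 92 mm high, with a handle, beside the chest; origin at the centre of its underside. To be left alone.
- cup: Blue plastic cup, 74 mm in diameter, 95 mm high, standing on the chest's lid; origin at the centre of its underside. To be left alone.
- plate1: Stainless steel plate, 190 mm in diameter, 20 mm high, on the table in front of the chest and to its left; origin at the centre of its underside. To be left alone.
- plate2: Another such plate, in front of the chest and to its right. To be left alone.
- spoon: Wooden spoon, 220 mm long, lying on the table in front of the chest; origin below its middle. To be left alone.

How it is judged:
By the outcome, as a careful person would: the job done as asked, in the order asked, and still so for the second after the job is handed in, with the robot touching nothing.
It also fails if it takes over 58 s, if anything falls off the work surface, if the arm or the gripper's body presses on something with over 40 N, if the wrist force passes 120 N, or if a joint passes its speed limit or range.

### The arm

A 6-joint arm with a two-finger parallel gripper is mounted at the origin on the work surface. World frame = base frame: x ahead of the robot, y to its left, z up, the work surface at z = 0. Lengths are in m, angles in rad, forces in N, time in s.
With the tool pointing down it reaches from about 0.3 to 0.875 m from the base axis. Payload 6.4 kg.
Tool frame: the origin (TCP) lies between the finger pads; the fingertips stand 11 mm ahead of it and the grasp point (between the pads) lies 8 mm behind it (ctrl.tcp_to_tips is the distance from the TCP to the fingertips, in m); x points along the fingers, z is the direction in which the jaws open and shut, and the axes are right-handed (so a half turn about x gives the same grasp; the last joint's range is limited). The gripper opens to 85 mm and grips with 20 to 120 N. Pads are 22 mm wide; open, the fingers measure 114 mm over their backs; the gripper's body (76 mm by 85 mm) begins 54 mm behind the grasp point. The pads swing forward as they close: fully open they stand 13 mm farther back than shut.
Start: joints at [-0.206, 0.181, 1.607, -0, 1.354, -0.206], TCP at [0.575, 0, 0.242] pointing down, gripper open.
Joint ranges: [-2.99, 2.99], [-0.89, 2.07], [0.3, 2.58], [-1.14, 4.28], [0, 2.63], [-3.12, 3.12]. Speed limits (rad/s): [2.57, 2.57, 3.01, 3.14, 3.14, 3.14].

### API

Orientations are given as a unit quaternion [w, x, y, z].
In Python, from bench import ctrl, eyes, hand_in gives the robot as it stands. The module is installed in compiled form; this text tells all that it offers.
- The arm moves only by the tool step_arm, never from a script. Its arguments are lists of equal length, an entry for each row: "xyz": the shift along the world's x, y, z in mm, a list of three; "spin": the turn about the world's z in rad; "fingers": the opening in per cent of the stroke, from 0 (shut) to 100 (fully open). A call has 1 to 10 rows; each row is the pose to reach, as a shift and turn from the pose commanded when the call began; what a row does not reach only later rows make up. A row lasts 1/10 s, in which the tool goes at most 50 mm and 8.59 degrees, less where a joint would pass 70% of its speed; a pose out of reach is approached as far as the arm can. A call with a gripper value outside its range is refused whole. The fingers move at their own pace and stop on an object; the grip force is fixed at half the most. Time passes only in rows, so rows that repeat a pose let the fingers close. It gives the time, the measured TCP pose, the force and the opening at its end, in the units of the state.
- ctrl.get_obs(): the state, without advancing time (a new reading comes with each control period).
- eyes.camera(name): name is "scene" or "side" or "wrist"; returns the picture (384x512x3 uint8, red, green, blue); there is no depth.
- eyes.camera_model(name): a dict with "vertical_fov" (degrees; the focal length in pixels is half the picture's height over the tangent of half this angle, whatever the lens; pixels are square), "cx", "cy" (the principal point, pixels), "pose" (4x4, takes a point from camera to world coordinates); the wrist camera has in their place "tool_from_camera" (4x4, takes a point from camera to tool coordinates, whose origin is the TCP and whose axes are the tool frame's). Camera axes: x right, y up, looking along -z (the intrinsics and any distortion apply to the point x, -y, -z); pixel columns grow to the right and rows downward; lengths in m; the calibration is good to about 2 mm. A picture is of the moment at which its call begins: read the wrist's pose just before it. camera_model takes no time and is no camera call.
- hand_in(): hands the job in, once; it reports no verdict.
The state is a dict: "time_s": time; "q": joint angles; "dq": joint speeds; "joint_efforts": joint torques, N m; "eef_pos": TCP position; "eef_rot": TCP orientation; "wrist_force": force on the tool from outside, world axes, zero at the start; "torque": the same for the moment, N m; "opening": opening from 0.0 (shut) to 1.0 (fully open).
Only numpy, scipy, OpenCV 4.12 (cv2) and the standard library are available. Lean on these libraries where they do the work, as an engineer would, in place of code of your own. Each camera call takes 0.05 s, during which the arm holds its last target.

## Working session

There is one attempt and no reset: what is moved stays moved. The work goes in short steps, Python scripts to look and compute and a tool call to move; the robot and the scene stay as the last step left them, time stands still between calls to the robot, and variables do not carry over. Pictures are saved under pics/ and viewed, and the job is handed in when it is done.

Besides the shell and the picture viewer there is one more tool, called as name(argument=value, ...), one argument or row to a line, values as JSON. step_arm: Moves the arm, as the interface text tells. Its arguments: {"type":"object","properties":{"xyz":{"type":"array"},"spin":{"type":"array"},"fingers":{"type":"array"}},"required":["xyz","spin","fingers"]}

```bash
mkdir -p pics; python3 - <<'E'
from bench import ctrl, eyes
import cv2,numpy as np
np.set_printoptions(precision=4,suppress=True)
o=ctrl.get_obs(); print({k:np.round(v,4) for k,v in o.items()}, ctrl.tcp_to_tips)
for n in ["scene","side","wrist"]:
    cv2.imwrite(f"pics/a_{n}.png",cv2.cvtColor(eyes.camera(n),cv2.COLOR_RGB2BGR))
    np.save(f"pics/a_{n}.npy",0)
    print(n,eyes.camera_model(n))
E
```

```text
{'time_s': np.float64(0.0), 'q': array([-0.2063,  0.1815,  1.608 ,  0.    ,  1.3538, -0.2063]), 'dq': array([ 0.0019, -0.0014,  0.0007, -0.0014, -0.0001,  0.    ]), 'joint_efforts': array([  0.0003, -44.4869, -35.1341,  -0.0003,   0.0091,   0.    ]), 'eef_pos': array([0.5745, 0.0001, 0.2414]), 'eef_rot': array([0.7065, 0.0001, 0.7077, 0.0001]), 'wrist_force': array([ 0.0076, -0.1002, -0.2621]), 'torque': array([-0.009, -0.015, -0.01 ]), 'opening': np.float64(0.999)} 0.011
scene {'vertical_fov': 48.415726139767436, 'cx': 247.43545632838698, 'cy': 191.42120779575808, 'pose': array([[ 0.988 ,  0.1054, -0.1128,  0.5147],
       [-0.1543,  0.6671, -0.7288, -0.7599],
       [-0.0016,  0.7374,  0.6754,  0.8614],
       [ 0.    ,  0.    ,  0.    ,  1.    ]])}
side {'vertical_fov': 42.08862956343717, 'cx': 255.5501283091455, 'cy': 188.65927014296653, 'pose': array([[-0.9843,  0.1276, -0.1216,  0.4464],
       [-0.1751, -0.6274,  0.7588,  0.9882],
       [ 0.0205,  0.7682,  0.6399,  1.0064],
       [ 0.    ,  0.    ,  0.    ,  1.    ]])}
wrist {'vertical_fov': 64.14881685997547, 'cx': 259.08997144905936, 'cy': 192.31343600967904, 'tool_from_camera': array([[ 0.0004,  0.2847, -0.9586, -0.1327],
       [-0.0003,  0.9586,  0.2847,  0.0718],
       [ 1.    ,  0.0002,  0.0004,  0.0005],
       [ 0.    ,  0.    ,  0.    ,  1.    ]])}
```

View pics/a_scene.png

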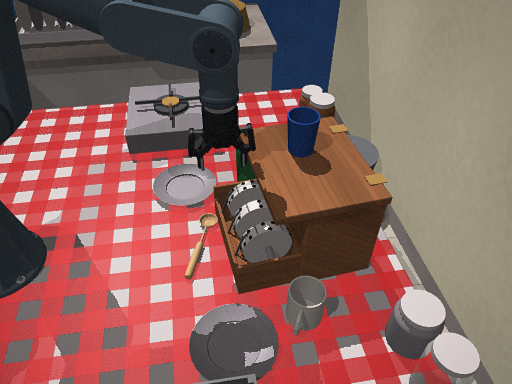

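View pics/a_side.png

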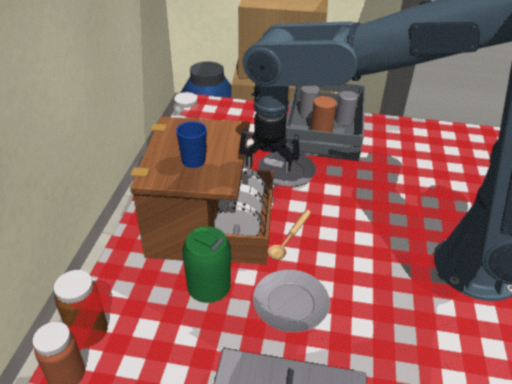

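View pics/a_wrist.png

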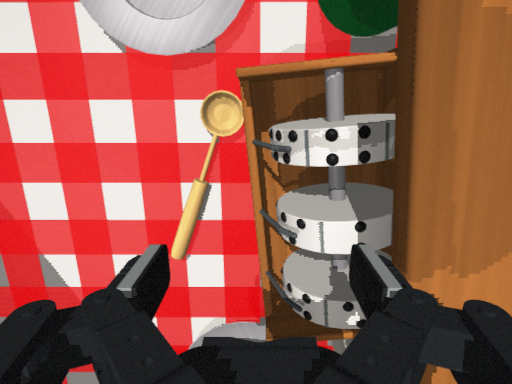

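```bash
python3 - <<'E'
import cv2
i=cv2.imread("pics/a_wrist.png"); cv2.imwrite("pics/a_w2.png",cv2.resize(i[40:340,225:425],None,fx=2.0*1,fy=2.0,interpolation=cv2.INTER_CUBIC))
i=cv2.imread("pics/a_scene.png"); cv2.imwrite("pics/a_s2.png",cv2.resize(i[110:300,200:400],None,fx=3.8,fy=3.0,interpolation=cv2.INTER_CUBIC))
E
```

```text
(no output)
```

View pics/a_w2.png

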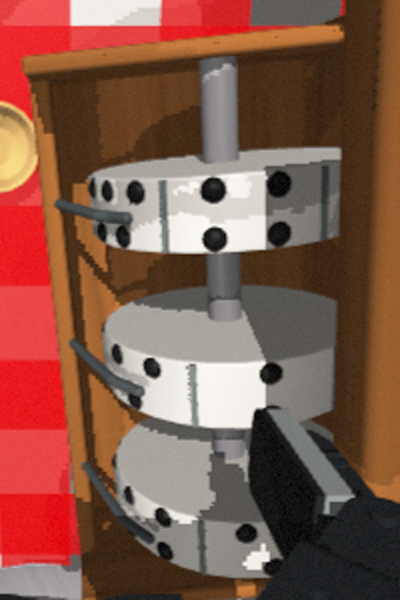

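View pics/a_s2.png

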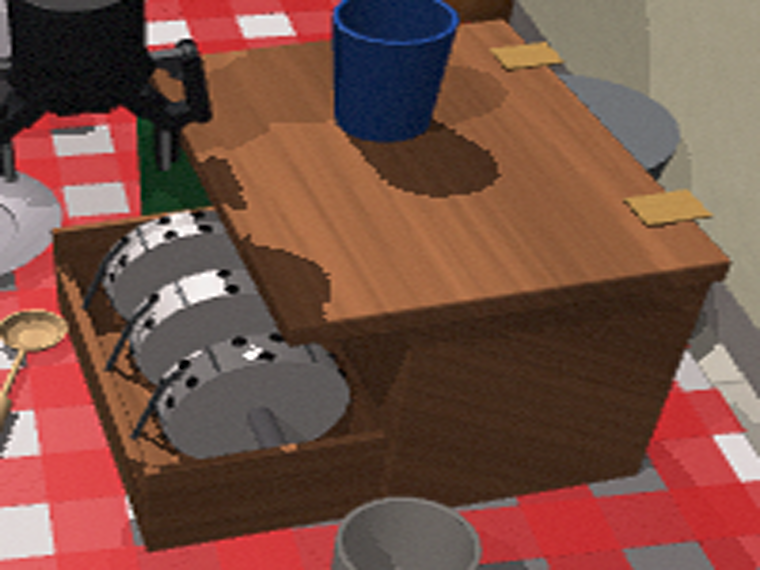

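```bash
cat > h.py <<'E'
import numpy as np
from bench import ctrl, eyes
from scipy.spatial.transform import Rotation as R
np.set_printoptions(precision=4,suppress=True)
def campose(n,o):
    m=eyes.camera_model(n)
    if 'pose' in m: P=np.array(m['pose'])
    else:
        T=np.eye(4); q=o['eef_rot']; T[:3,:3]=R.from_quat([q[1],q[2],q[3],q[0]]).as_matrix(); T[:3,3]=o['eef_pos']
        P=T@np.array(m['tool_from_camera'])
    f=192/np.tan(np.radians(m['vertical_fov'])/2)
    return P,f,m['cx'],m['cy']
def proj(cam,p):
    P,f,cx,cy=cam
    c=(np.asarray(p)-P[:3,3])@P[:3,:3]
    return np.stack([cx+f*c[...,0]/-c[...,2],cy-f*c[...,1]/-c[...,2]],-1)
def chest(pose,p):
    x,y,a=pose; p=np.asarray(p,float)/1000
    c,s=np.cos(a),np.sin(a)
    return np.stack([x+c*p[...,0]-s*p[...,1],y+s*p[...,0]+c*p[...,1],p[...,2]],-1)
E
python3 - <<'E'
from h import *
from scipy.optimize import least_squares
o=ctrl.get_obs(); W=campose('wrist',o); S=campose('scene',o)
D=[(S,(-180,-140,0),(239.5,293.3)),(S,(-105,-160,235),(277.6,224)),(S,(-105,-160,255),(276.3,218.5)),(S,(150,-150,0),(368.4,266.7)),
(W,(-140,75,130),(290,148.5)),(W,(-140,0,130),(296,236)),(W,(-140,-75,130),(301,311)),(W,(-180,142,100),(237,70))]
f=lambda p:np.concatenate([proj(c,chest(p,a))-b for c,a,b in D])
r=least_squares(f,[.73,0,0],loss='soft_l1'); print(r.x); print(r.fun.reshape(-1,2))
np.save('pose.npy',r.x)
for k in (75,0,-75): print(chest(r.x,(-148,k,85)))
print(chest(r.x,[(-105,160,235),(-105,-160,235)]))
E
```

```text
[ 0.7469 -0.0246  0.1078]
[[-0.5925  1.0079]
 [-1.5212  2.4316]
 [ 0.2246  0.9762]
 [-0.2801  1.4893]
 [ 0.1663  1.0956]
 [ 1.0092 -0.6341]
 [ 1.8416 -2.5293]
 [-4.4031 -0.3184]]
[0.5917 0.0341 0.085 ]
[ 0.5998 -0.0405  0.085 ]
[ 0.6079 -0.1151  0.085 ]
[[ 0.6253  0.1232  0.235 ]
 [ 0.6598 -0.195   0.235 ]]
```

step_arm(
  xyz=[
    [-30, 0, 30],
    [-50, -20, 60],
    [-50, -40, 60],
    [-50, -40, 60],
    [-50, -40, 60],
    [-50, -40, 60],
    [-50, -40, 60],
    [-50, -40, 60],
    [-50, -40, 60],
    [-50, -40, 60],
  ],
  spin=[0.15, 0.3, 0.45, 0.6, 0.75, 0.9, 1.05, 1.2, 1.35, 1.5],
  fingers=[100, 100, 100, 100, 100, 100, 100, 100, 60, 60],
)

```text
time_s: 1.15
eef_pos: [0.5248, -0.0399, 0.3019]
eef_rot: [0.516, -0.483, 0.516, 0.484]
wrist_force: [-0.6, -0.7, 0.2]
opening: 0.692
```

step_arm(
  xyz=[
    [0, 0, 0],
    [0, 0, 0],
    [0, 0, 0],
  ],
  spin=[0.15, 0.179, 0.179],
  fingers=[60, 60, 60],
)

```text
time_s: 1.45
eef_pos: [0.5249, -0.04, 0.3021]
eef_rot: [0.473, -0.526, 0.473, 0.526]
wrist_force: [0.1, 0.7, -0.5]
opening: 0.603
```

```bash
cat > snap.py <<'E'
import sys,cv2
from h import *
o=ctrl.get_obs(); np.save('pics/obs.npy',o,allow_pickle=True)
print(o['time_s'],o['eef_pos'],o['eef_rot'],o['opening'],o['q'],o['wrist_force'])
for n in sys.argv[2:]:
    i=cv2.cvtColor(eyes.camera(n),cv2.COLOR_RGB2BGR); cv2.imwrite(f"pics/{sys.argv[1]}_{n}.png",i)
    if n=='wrist': cv2.imwrite(f"pics/{sys.argv[1]}_big.png",cv2.resize(i,(800,600),interpolation=cv2.INTER_CUBIC))
E
python3 snap.py b wrist side
```

```text
1.45 [ 0.5249 -0.04    0.3021] [ 0.4728 -0.5256  0.473   0.5258] 0.6030003519580213 [-0.3016  0.0256  1.6553 -0.0001  1.4612 -1.9781] [ 0.0768  0.7425 -0.4571]
```

View pics/b_big.png

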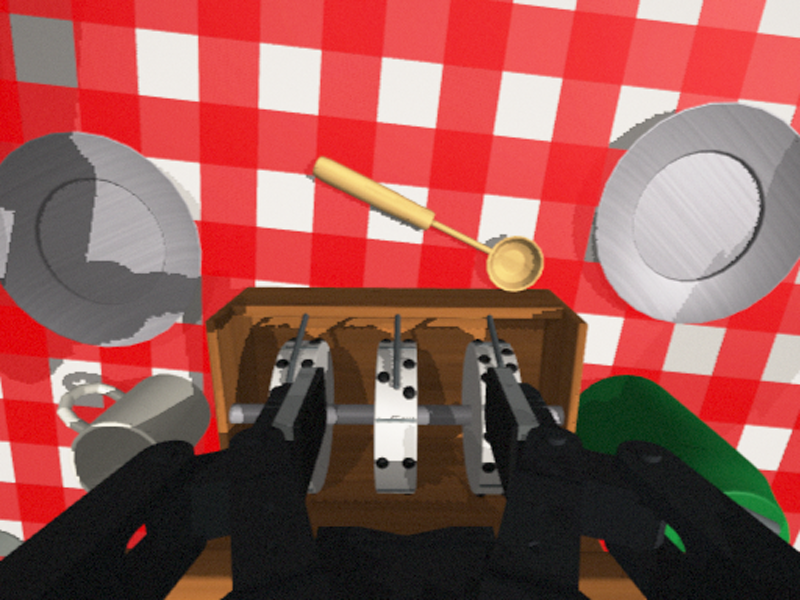

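View pics/b_side.png

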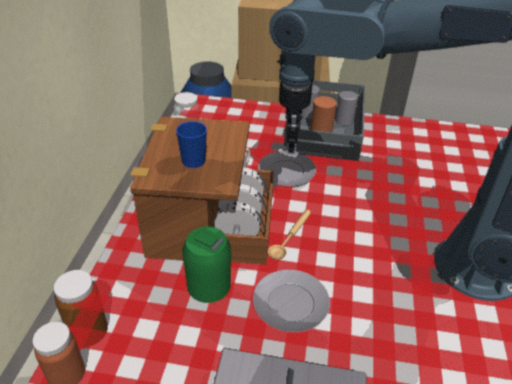

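```bash
cat > ov.py <<'E'
import cv2,sys
from h import *
o=np.load('pics/obs.npy',allow_pickle=True).item(); W=campose('wrist',o); p=np.load('pose.npy')
i=cv2.imread(f'pics/{sys.argv[1]}_wrist.png'); s=800/512
g=cv2.resize(i,(800,600),interpolation=cv2.INTER_CUBIC)
def pl(pts,c=(0,255,0),cl=False):
    q=(proj(W,chest(p,pts))*s+ (s-1)/2).astype(np.int32); cv2.polylines(g,[q],cl,c,1)
t=np.linspace(0,2*np.pi,60)
for y in (75,0,-75):
    for d in (-15,15):
        pl([(-95-60*np.sin(a),y+d,85+60*np.cos(a)) for a in t],(0,255,0),True)
    for a in (0,45,90): 
        a=np.radians(a); pl([(-95-60*np.sin(a),y-15,85+60*np.cos(a)),(-95-60*np.sin(a),y+15,85+60*np.cos(a))],(255,0,0))
pl([(-180,-140,0),(-180,140,0)],(255,255,0)); pl([(-180,-130,62),(-180,130,62),(-170,130,62),(-170,-130,62)],(255,255,0),True)
for e in(1,-1): pl([(-180,142*e,100),(-40,142*e,100)],(255,255,0)); 
cv2.imwrite(f'pics/{sys.argv[1]}_ov.png',g)
E
python3 ov.py b
```

```text
(no output)
```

View pics/b_ov.png

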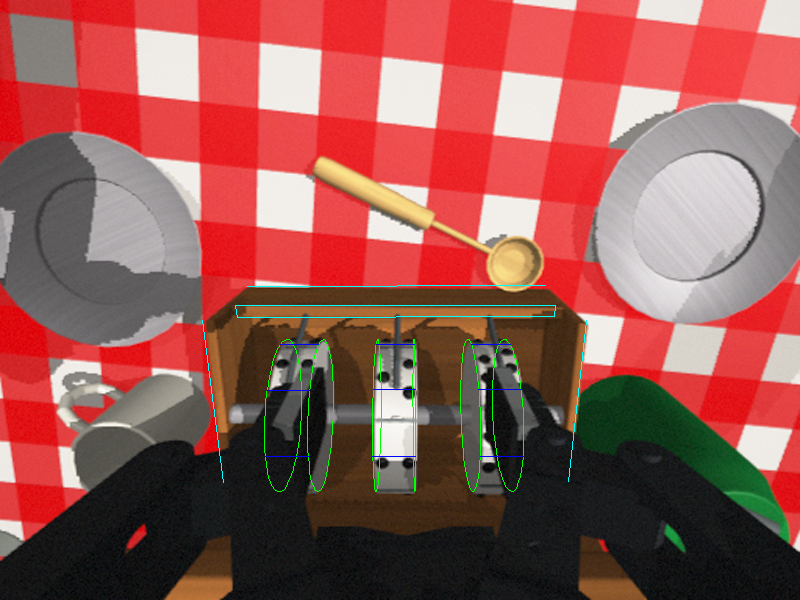

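```bash
python3 - <<'E'
import numpy as np
p=np.load('pose.npy'); p[1]+=0.001; np.save('pose.npy',p)
E
cat > unw.py <<'E'
import cv2,sys
from h import *
o=np.load('pics/obs.npy',allow_pickle=True).item(); W=campose('wrist',o); p=np.load('pose.npy')
i=cv2.imread(f'pics/{sys.argv[1]}_wrist.png')
th=np.arange(-40,125,0.33); ys=np.linspace(-18,18,120); out=[]
for y in (75,0,-75):
    T,Y=np.meshgrid(np.radians(th),ys[::-1],indexing='ij')
    q=proj(W,chest(p,np.stack([-95-60*np.sin(T),y+Y,85+60*np.cos(T)],-1))).astype(np.float32)
    m=cv2.remap(i,q[...,0],q[...,1],cv2.INTER_CUBIC)
    for k in range(-40,125,5):
        r=int((k+40)/.33); cv2.line(m,(0,r),(6 if k!=45 else 119,r),(0,0,255),1)
        if k%15==0: cv2.putText(m,str(k),(8,r+4),0,.35,(255,0,255),1)
    out+=[m,np.full((len(th),20,3),255,np.uint8)]
cv2.imwrite(f'pics/{sys.argv[1]}_unw.png',np.hstack(out))
E
python3 unw.py b
```

```text
(no output)
```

View pics/b_unw.png

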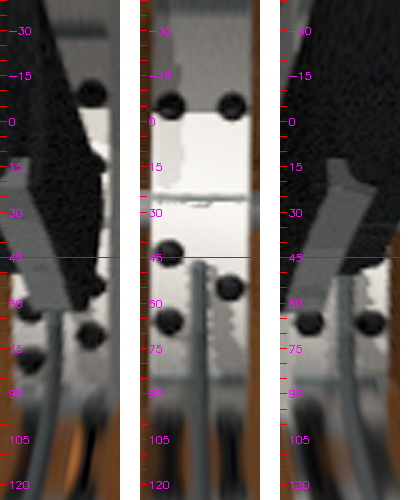

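```bash
python3 - <<'E'
import numpy as np,subprocess
o=np.load('pics/obs.npy',allow_pickle=True).item()
o2=dict(o); o2['eef_pos']=np.array([0.5745,.0001,.2414]); o2['eef_rot']=np.array([.7065,.0001,.7077,.0001])
np.save('pics/obs.npy',o2,allow_pickle=True); subprocess.run(['python3','unw.py','a']); np.save('pics/obs.npy',o,allow_pickle=True)
E
```

```text
(no output)
```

View pics/a_unw.png

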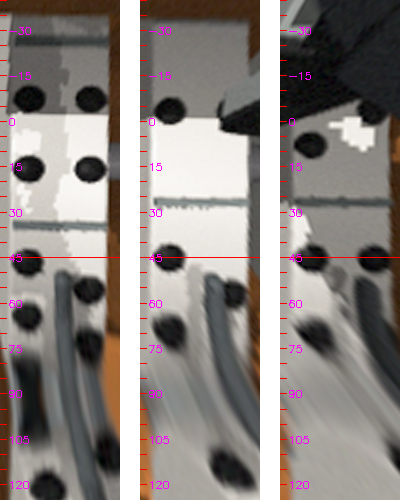

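```bash
python3 snap.py b2 scene; python3 - <<'E'
import cv2
from h import *
o=np.load('pics/obs.npy',allow_pickle=True).item(); e=o['eef_pos']
ims=[]
for n,f in(('side','b_side'),('scene','b2_scene')):
    C=campose(n,o); i=cv2.imread(f'pics/{f}.png')
    c0=proj(C,e+[0,0,.12]); x0,y0=int(c0[0])-50,int(c0[1])-75; s=4
    g=cv2.resize(i[y0:y0+140,x0:x0+100],None,fx=s,fy=s,interpolation=cv2.INTER_CUBIC)
    r=C[0][:3,0].copy(); r[2]=0; r/=np.linalg.norm(r)
    for h in range(-10,300,20):
        h/=1000
        q=[(proj(C,e+[0,0,h]+k*r*.043)-[x0,y0])*s for k in(-1,1)]
        cv2.line(g,tuple(np.int32(q[0])),tuple(np.int32(q[1])),(0,255,255),1)
        cv2.putText(g,str(int(round(h*1000))),tuple(np.int32(q[1])),0,.4,(0,0,255),1)
    ims.append(g)
cv2.imwrite('pics/prof.png',np.hstack(ims))
E
```

```text
1.55 [ 0.525  -0.04    0.3022] [ 0.4729 -0.5256  0.473   0.5257] 0.597997346046905 [-0.3016  0.0255  1.6552 -0.      1.4611 -1.9778] [0.757  0.1667 0.7423]
```

View pics/prof.png

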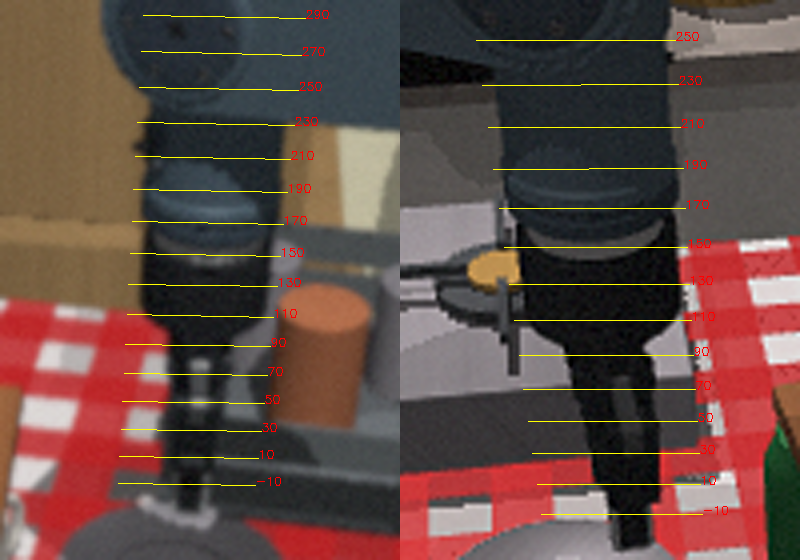

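```bash
python3 - <<'E'
from h import *
p=np.load('pose.npy'); e=ctrl.get_obs()['eef_pos']
for y in(75,0,-75): print(y,(chest(p,(-152,y,112))-e)*1000, chest(p,(-152,y,112)))
E
```

```text
75 [  62.7834   74.5814 -190.2137] [0.5878 0.0346 0.112 ]
0 [  70.8494    0.0164 -190.2137] [ 0.5958 -0.0399  0.112 ]
-75 [  78.9154  -74.5486 -190.2137] [ 0.6039 -0.1145  0.112 ]
```

step_arm(
  xyz=[
    [10, 40, 0],
    [40, 75, 0],
    [63, 75, -40],
    [63, 75, -80],
    [63, 75, -120],
    [63, 75, -150],
    [63, 75, -160],
    [63, 75, -160],
  ],
  spin=[0, 0, 0, 0, 0, 0, 0, 0],
  fingers=[60, 60, 60, 60, 60, 60, 60, 60],
)

```text
time_s: 2.4
eef_pos: [0.587, 0.0351, 0.1409]
eef_rot: [0.472, -0.525, 0.473, 0.527]
wrist_force: [0.8, -0.8, 0.3]
opening: 0.597
```

```bash
python3 snap.py c wrist side; python3 ov.py c; python3 unw.py c
```

```text
2.4 [0.587  0.0351 0.1409] [ 0.4719 -0.5251  0.4731  0.527 ] 0.5965136380357577 [-0.1419  0.3193  1.655   0.      1.1705 -1.82  ] [ 0.8126 -0.7516  0.3062]
```

View pics/c_ov.png

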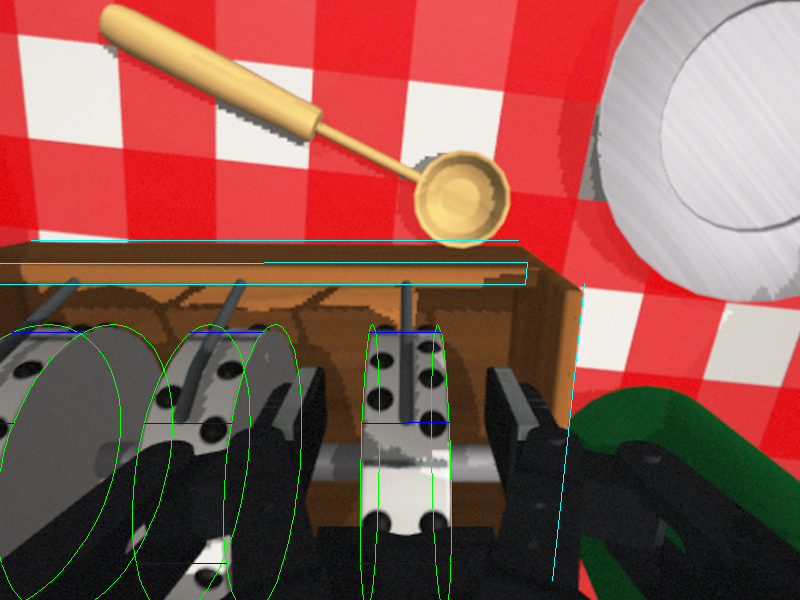

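View pics/c_side.png

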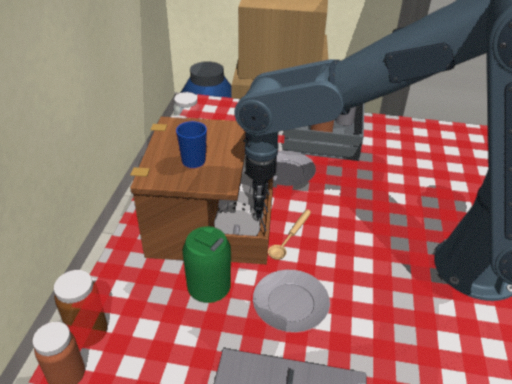

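View pics/c_unw.png

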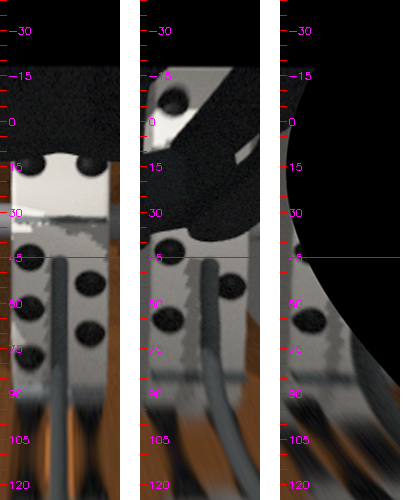

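step_arm(
  xyz=[
    [0, 0, -20],
    [0, 0, -29],
    [0, 0, -29],
    [0, 0, -29],
    [0, 0, -29],
    [0, 0, -29],
    [0, 0, -29],
  ],
  spin=[0, 0, 0, 0, 0, 0, 0],
  fingers=[60, 60, 40, 0, 0, 0, 0],
)

```text
time_s: 3.2
eef_pos: [0.5881, 0.0354, 0.1142]
eef_rot: [0.472, -0.526, 0.472, 0.526]
wrist_force: [-3.5, 3.8, 5.1]
opening: 0.325
```

```bash
python3 snap.py d wrist; python3 ov.py d; python3 unw.py d
```

```text
3.2 [0.5881 0.0354 0.1142] [ 0.4724 -0.5263  0.472   0.5264] 0.3245342187046598 [-0.1414  0.3545  1.6697  0.0006  1.117  -1.8208] [-3.4827  3.8054  5.1323]
```

View pics/d_ov.png

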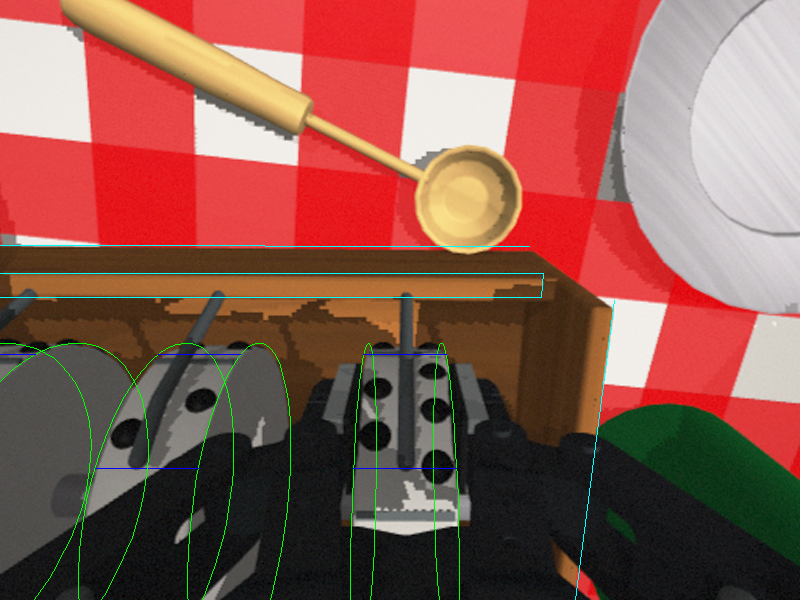

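step_arm(
  xyz=[
    [0, 0, -3],
    [0, 0, -6],
    [0, 0, -9],
    [0, 0, -9],
  ],
  spin=[0, 0, 0, 0],
  fingers=[0, 0, 0, 0],
)

```text
time_s: 3.65
eef_pos: [0.5856, 0.0352, 0.1055]
eef_rot: [0.471, -0.525, 0.473, 0.528]
wrist_force: [-18.1, 0.9, 16.9]
opening: 0.331
```

```bash
python3 snap.py e wrist; python3 ov.py e; python3 unw.py e
```

```text
3.65 [0.5856 0.0352 0.1055] [ 0.4707 -0.525   0.4734  0.5279] 0.3311180868889805 [-0.1417  0.3653  1.6757 -0.0009  1.1061 -1.8209] [-18.0581   0.8971  16.8881]
```

View pics/e_ov.png

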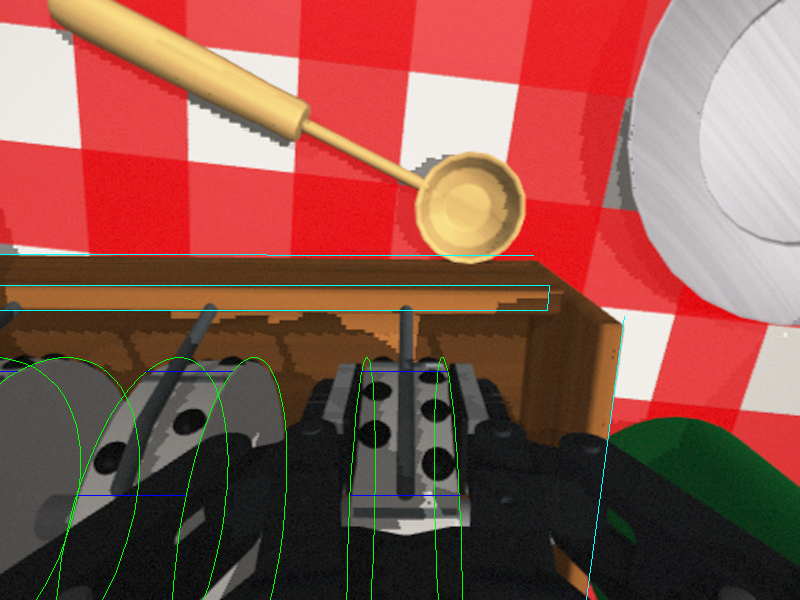

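View pics/e_unw.png

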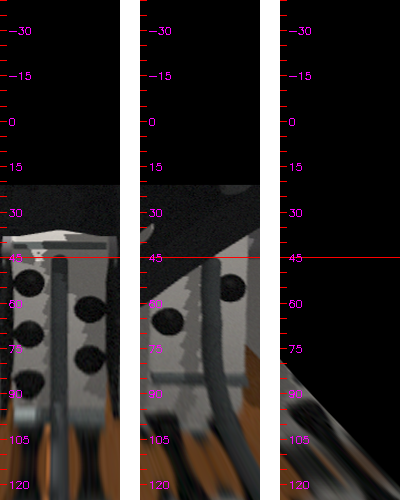

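step_arm(
  xyz=[
    [-1, 0, -4],
    [-2, 0, -8],
    [-3, 0, -12],
    [-4, 0, -16],
    [-4, 0, -16],
  ],
  spin=[0, 0, 0, 0, 0],
  fingers=[0, 0, 0, 0, 0],
)

```text
time_s: 4.2
eef_pos: [0.5822, 0.0349, 0.0893]
eef_rot: [0.471, -0.526, 0.473, 0.527]
wrist_force: [-14.0, -0.5, 13.4]
opening: 0.329
```

```bash
python3 snap.py f wrist; python3 ov.py f; python3 unw.py f
```

```text
4.2 [0.5822 0.0349 0.0893] [ 0.471  -0.5256  0.4732  0.5273] 0.32861572095060715 [-0.1429  0.381   1.6929 -0.0014  1.0714 -1.8218] [-14.0129  -0.5307  13.4197]
```

View pics/f_ov.png

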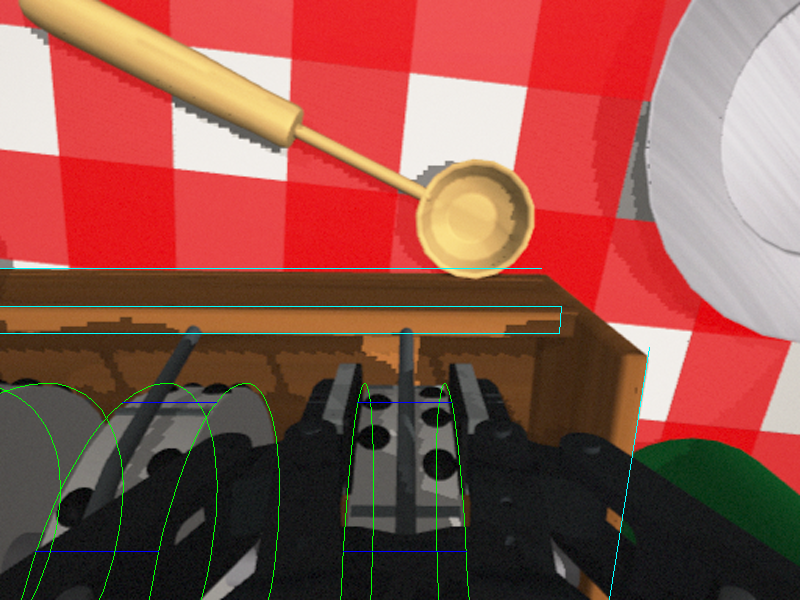

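View pics/f_unw.png

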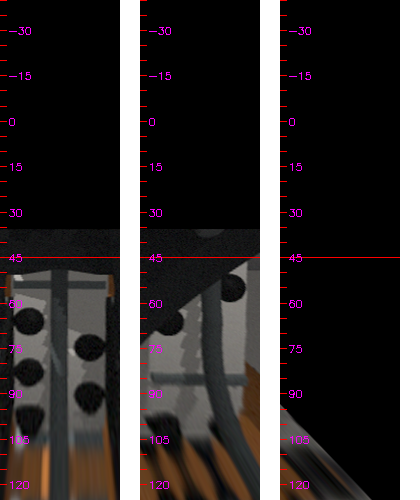

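step_arm(
  xyz=[
    [0, 0, 0],
    [0, 0, 0],
    [0, 0, 0],
    [2, 0, 12],
    [4, 0, 26],
    [4, 0, 26],
    [4, 0, 26],
    [4, 0, 26],
    [4, 0, 26],
    [4, 0, 26],
  ],
  spin=[0, 0, 0, 0, 0, 0, 0, 0, 0, 0],
  fingers=[55, 55, 55, 55, 50, 0, 0, 0, 0, 0],
)

```text
time_s: 5.25
eef_pos: [0.5895, 0.0356, 0.1165]
eef_rot: [-0.473, 0.527, -0.471, -0.525]
wrist_force: [-2.3, 3.1, 8.1]
opening: 0.329
```

```bash
python3 snap.py g wrist;  python3 unw.py g
```

```text
5.25 [0.5895 0.0356 0.1165] [-0.4732  0.5272 -0.4711 -0.5255] 0.32858054887515786 [-0.1411  0.352   1.6677  0.0012  1.1182 -1.8208] [-2.3183  3.1474  8.0782]
```

View pics/g_unw.png

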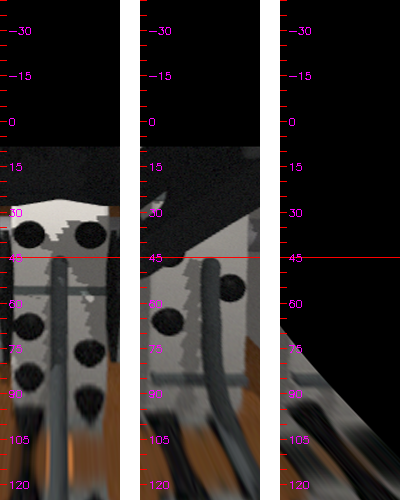

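step_arm(
  xyz=[
    [-1, 0, -5],
    [-2, 0, -10],
    [-3, 0, -15],
    [-4, 0, -20],
    [-4, 0, -22],
    [-4, 0, -22],
  ],
  spin=[0, 0, 0, 0, 0, 0],
  fingers=[0, 0, 0, 0, 0, 0],
)

```text
time_s: 5.9
eef_pos: [0.5815, 0.0348, 0.0931]
eef_rot: [0.47, -0.525, 0.474, 0.528]
wrist_force: [-15.9, -1.6, 14.6]
opening: 0.33
```

```bash
python3 snap.py h wrist;  python3 unw.py h
```

```text
5.9 [0.5815 0.0348 0.0931] [ 0.4704 -0.5252  0.4735  0.5278] 0.329995632185559 [-0.143   0.3752  1.6918 -0.0019  1.08   -1.822 ] [-15.8936  -1.6129  14.5572]
```

View pics/h_unw.png

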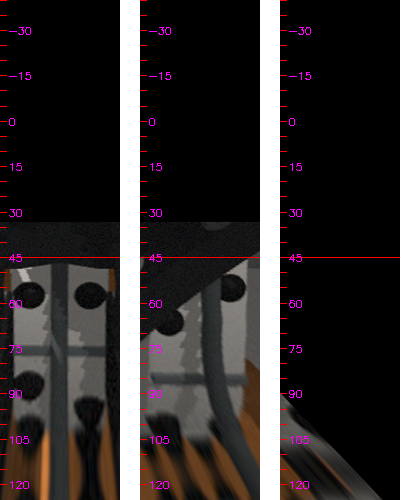

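step_arm(
  xyz=[
    [0, 0, 0],
    [0, 0, 0],
    [0, 0, 0],
    [0, 0, 30],
    [-10, 0, 60],
    [-20, 0, 90],
    [-20, 0, 110],
    [-20, 0, 110],
  ],
  spin=[0, 0, 0, 0, 0, 0, 0, 0],
  fingers=[60, 60, 60, 60, 60, 60, 60, 60],
)

```text
time_s: 6.75
eef_pos: [0.5663, 0.0348, 0.2061]
eef_rot: [-0.474, 0.528, -0.471, -0.524]
wrist_force: [0.2, 0.0, 0.8]
opening: 0.599
```

```bash
python3 snap.py i wrist;  python3 unw.py i; python3 ov.py i
```

```text
6.75 [0.5663 0.0348 0.2061] [-0.4736  0.5284 -0.4708 -0.5242] 0.5989590592581564 [-0.1479  0.1937  1.6679  0.      1.2728 -1.827 ] [0.1578 0.0259 0.8355]
```

View pics/i_unw.png

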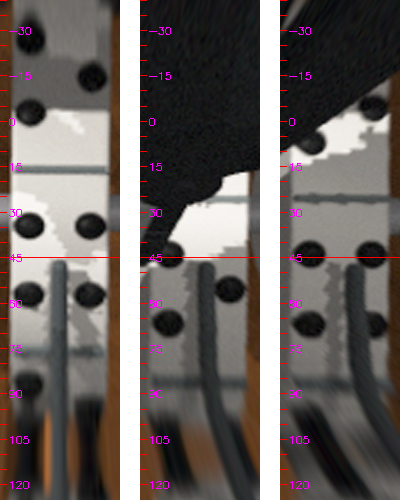

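View pics/i_ov.png

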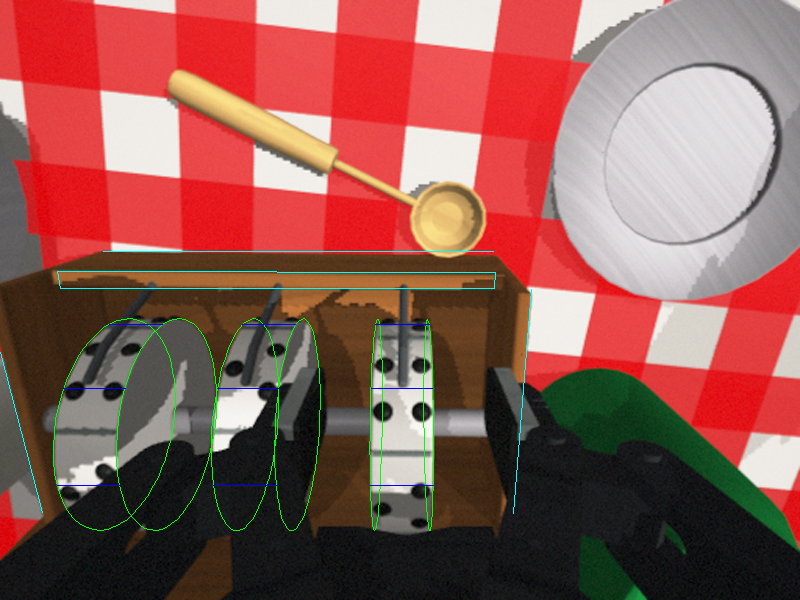

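step_arm(
  xyz=[
    [5, -40, 0],
    [15, -75, 0],
    [29, -75, -40],
    [29, -75, -70],
    [29, -75, -89],
    [29, -75, -89],
    [29, -75, -89],
    [29, -75, -89],
    [29, -75, -89],
    [29, -75, -89],
  ],
  spin=[0, 0, 0, 0, 0, 0, 0, 0, 0, 0],
  fingers=[60, 60, 60, 60, 60, 55, 0, 0, 0, 0],
)

```text
time_s: 7.8
eef_pos: [0.5931, -0.0395, 0.114]
eef_rot: [-0.472, 0.526, -0.472, -0.526]
wrist_force: [-0.9, 2.7, -1.2]
opening: 0.325
```

```bash
python3 snap.py j wrist;  python3 unw.py j; python3 ov.py j
```

```text
7.8 [ 0.5931 -0.0395  0.114 ] [-0.4724  0.5265 -0.4719 -0.5263] 0.3247799723234158 [-0.2662  0.365   1.656   0.0005  1.1201 -1.9459] [-0.8852  2.7482 -1.1745]
```

View pics/j_ov.png

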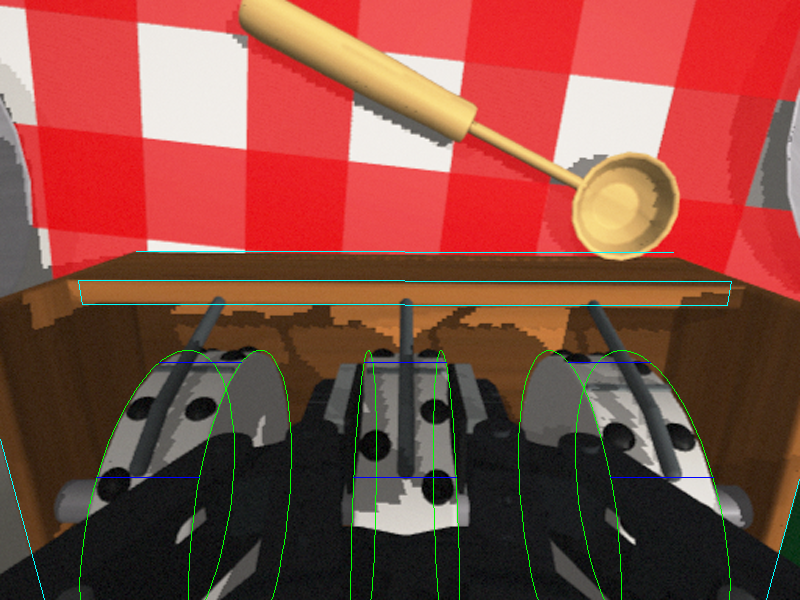

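View pics/j_unw.png

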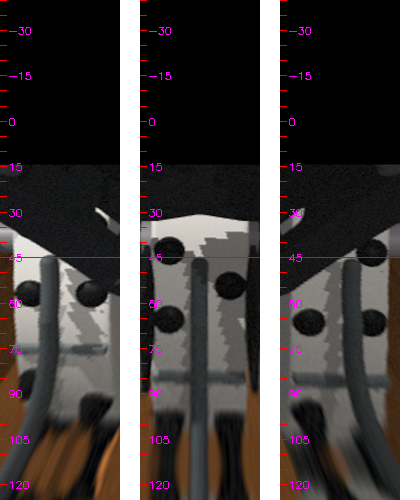

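step_arm(
  xyz=[
    [-1, 0, -5],
    [-2, 0, -10],
    [-3, 0, -15],
    [-4, 0, -20],
    [-4, 0, -25],
    [-4, 0, -25],
    [-4, 0, -25],
    [-4, 0, -25],
  ],
  spin=[0, 0, 0, 0, 0, 0, 0, 0],
  fingers=[0, 0, 0, 0, 0, 0, 55, 55],
)

```text
time_s: 8.65
eef_pos: [0.5901, -0.0407, 0.0893]
eef_rot: [-0.473, 0.527, -0.472, -0.525]
wrist_force: [-0.1, -0.7, 0.1]
opening: 0.55
```

step_arm(
  xyz=[
    [0, 0, 0],
    [3, 0, 15],
    [5, 0, 27],
    [5, 0, 27],
    [5, 0, 27],
    [5, 0, 27],
    [5, 0, 27],
    [5, 0, 27],
  ],
  spin=[0, 0, 0, 0, 0, 0, 0, 0],
  fingers=[55, 55, 55, 50, 0, 0, 0, 0],
)

```text
time_s: 9.45
eef_pos: [0.594, -0.0394, 0.1155]
eef_rot: [0.472, -0.526, 0.472, 0.526]
wrist_force: [-1.3, 4.4, 5.1]
opening: 0.322
```

```bash
python3 snap.py k wrist;  python3 unw.py k; python3 ov.py k
```

```text
9.45 [ 0.594  -0.0394  0.1155] [ 0.4724 -0.5262  0.472   0.5265] 0.321809506121108 [-0.2658  0.3651  1.6523  0.0009  1.1243 -1.9453] [-1.3173  4.3822  5.131 ]
```

View pics/k_unw.png

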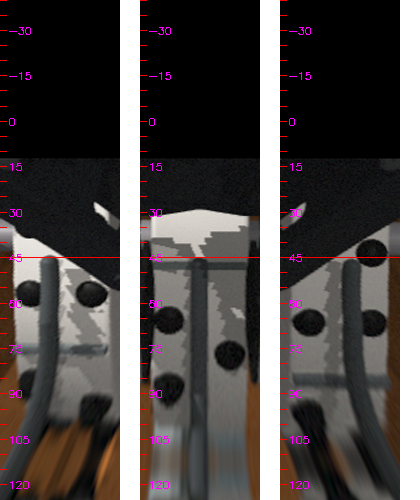

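step_arm(
  xyz=[
    [-1, 0, -5],
    [-2, 0, -10],
    [-3, 0, -15],
    [-4, 0, -20],
    [-5, 0, -26],
    [-5, 0, -26],
    [-5, 0, -26],
    [-5, 0, -26],
  ],
  spin=[0, 0, 0, 0, 0, 0, 0, 0],
  fingers=[0, 0, 0, 0, 0, 0, 55, 55],
)

```text
time_s: 10.3
eef_pos: [0.5887, -0.0401, 0.0887]
eef_rot: [0.472, -0.526, 0.472, 0.526]
wrist_force: [0.4, -0.3, 0.3]
opening: 0.551
```

step_arm(
  xyz=[
    [0, 0, 0],
    [3, 0, 15],
    [5, 0, 27],
    [5, 0, 27],
    [5, 0, 27],
    [5, 0, 27],
    [5, 0, 27],
    [5, 0, 27],
  ],
  spin=[0, 0, 0, 0, 0, 0, 0, 0],
  fingers=[55, 55, 55, 50, 0, 0, 0, 0],
)

```text
time_s: 11.1
eef_pos: [0.594, -0.0394, 0.1165]
eef_rot: [0.472, -0.526, 0.472, 0.527]
wrist_force: [-1.7, 4.4, 5.2]
opening: 0.316
```

```bash
python3 snap.py l wrist;  python3 unw.py l; python3 ov.py l
```

```text
11.1 [ 0.594  -0.0394  0.1165] [ 0.4724 -0.5262  0.472   0.5265] 0.3161519987021748 [-0.2659  0.3637  1.6519  0.0008  1.1261 -1.9454] [-1.7024  4.401   5.216 ]
```

View pics/l_unw.png

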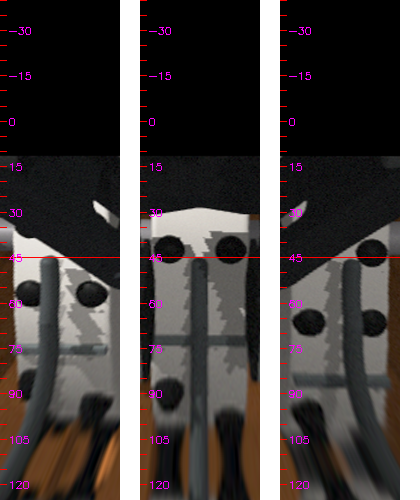

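step_arm(
  xyz=[
    [0, 0, -2],
    [-1, 0, -4],
    [-1, 0, -4],
    [-1, 0, -4],
    [-1, 0, -4],
    [-1, 0, -4],
    [-5, 0, 40],
    [-25, 0, 85],
    [-25, 0, 85],
    [-25, 0, 85],
  ],
  spin=[0, 0, 0, 0, 0, 0, 0, 0, 0, 0],
  fingers=[0, 0, 0, 60, 60, 60, 60, 60, 60, 60],
)

```text
time_s: 12.15
eef_pos: [0.5697, -0.0404, 0.2028]
eef_rot: [-0.473, 0.527, -0.472, -0.525]
wrist_force: [-0.0, 1.0, -0.2]
opening: 0.597
```

```bash
python3 snap.py m wrist;  python3 unw.py m; python3 ov.py m
```

```text
12.15 [ 0.5697 -0.0404  0.2028] [-0.4727  0.5273 -0.4718 -0.5252] 0.5965187674855352 [-0.2784  0.2078  1.6581 -0.0002  1.2723 -1.9571] [-0.005   0.977  -0.1652]
```

View pics/m_unw.png

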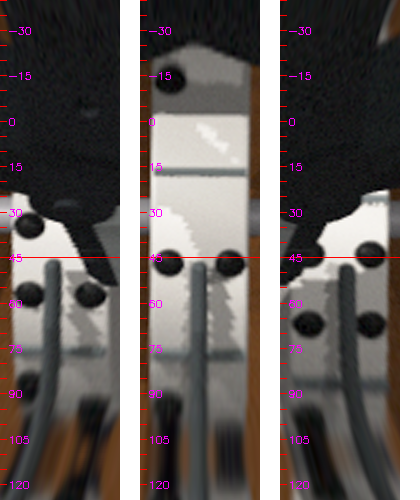

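View pics/m_ov.png

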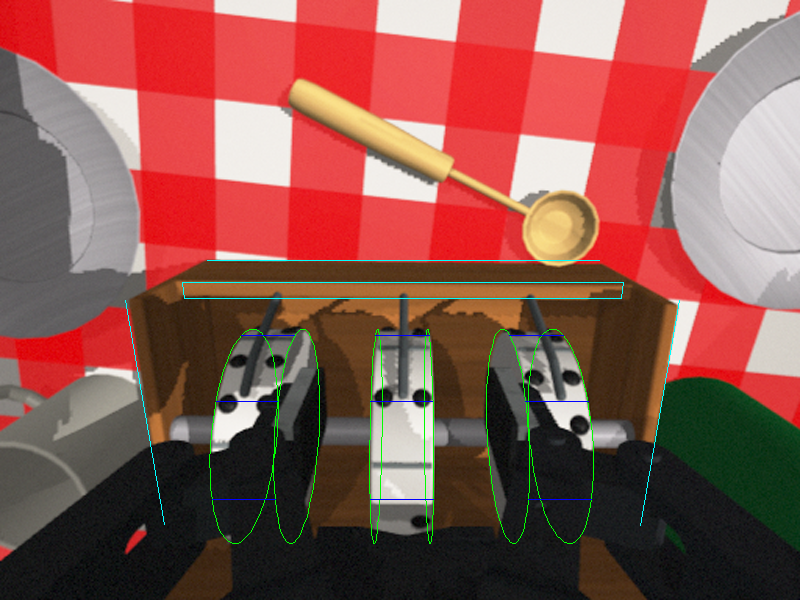

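step_arm(
  xyz=[
    [5, -40, 0],
    [15, -75, 0],
    [29, -75, -40],
    [29, -75, -75],
    [29, -75, -105],
    [29, -75, -115],
    [29, -75, -115],
    [29, -75, -115],
    [29, -75, -115],
    [29, -75, -115],
  ],
  spin=[0, 0, 0, 0, 0, 0, 0, 0, 0, 0],
  fingers=[60, 60, 60, 60, 60, 60, 50, 0, 0, 0],
)

```text
time_s: 13.2
eef_pos: [0.5982, -0.1143, 0.0872]
eef_rot: [-0.472, 0.526, -0.472, -0.526]
wrist_force: [-1.0, 4.2, -2.0]
opening: 0.338
```

```bash
python3 snap.py n wrist side;  python3 unw.py n; python3 ov.py n
```

```text
13.2 [ 0.5982 -0.1143  0.0872] [-0.4724  0.5264 -0.4719 -0.5263] 0.33770339832101887 [-0.3838  0.4305  1.6278  0.0007  1.0829 -2.0635] [-1.0122  4.2411 -1.9535]
```

View pics/n_ov.png

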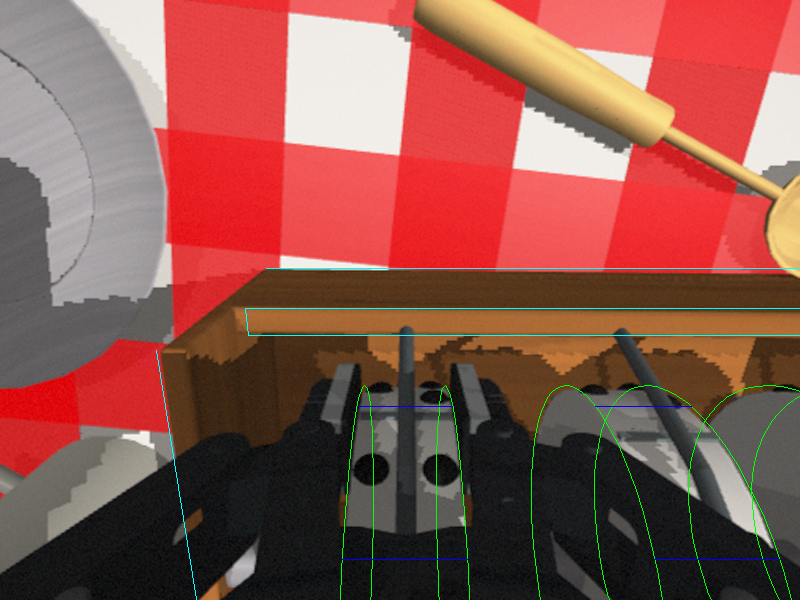

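View pics/n_unw.png

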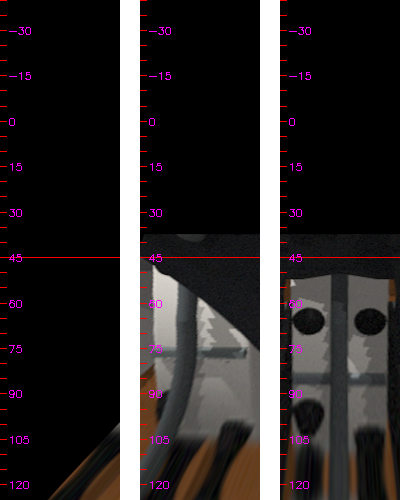

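Good grip on wheel 3 at the low end. Stroke up.

step_arm(
  xyz=[
    [1, 0, 5],
    [1, 0, 10],
    [2, 0, 15],
    [3, 0, 20],
    [4, 0, 25],
    [6, 0, 30],
    [6, 0, 30],
    [6, 0, 30],
    [6, 0, 30],
  ],
  spin=[0, 0, 0, 0, 0, 0, 0, 0, 0],
  fingers=[0, 0, 0, 0, 0, 0, 0, 55, 55],
)

```text
time_s: 14.2
eef_pos: [0.6049, -0.1158, 0.1176]
eef_rot: [-0.472, 0.527, -0.472, -0.525]
wrist_force: [-0.3, 0.3, -0.9]
opening: 0.544
```

```bash
python3 snap.py o wrist;  python3 unw.py o; python3 ov.py o
```

```text
14.2 [ 0.6049 -0.1158  0.1176] [-0.4722  0.5274 -0.4721 -0.5253] 0.5442492380617723 [-0.3811  0.4012  1.5975 -0.001   1.14   -2.0599] [-0.2894  0.2558 -0.8731]
```

View pics/o_unw.png

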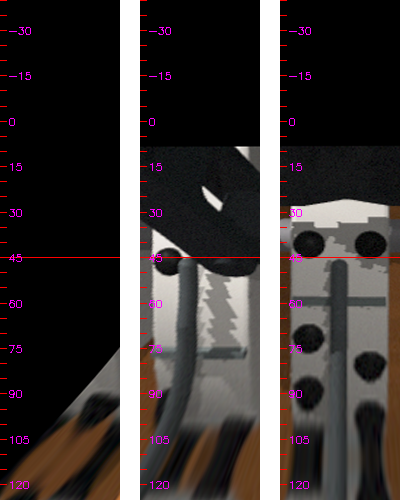

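step_arm(
  xyz=[
    [-4, 0, -15],
    [-6, 0, -30],
    [-6, 0, -30],
    [-6, 0, -30],
    [-6, 0, -30],
    [-6, 0, -30],
  ],
  spin=[0, 0, 0, 0, 0, 0],
  fingers=[55, 55, 0, 0, 0, 0],
)

```text
time_s: 14.85
eef_pos: [0.5965, -0.1144, 0.0853]
eef_rot: [0.472, -0.525, 0.473, 0.528]
wrist_force: [-5.1, 1.7, -5.5]
opening: 0.338
```

step_arm(
  xyz=[
    [1, 0, 5],
    [1, 0, 10],
    [2, 0, 15],
    [3, 0, 20],
    [4, 0, 25],
    [6, 0, 30],
    [6, 0, 30],
    [6, 0, 30],
    [6, 0, 30],
  ],
  spin=[0, 0, 0, 0, 0, 0, 0, 0, 0],
  fingers=[0, 0, 0, 0, 0, 0, 0, 55, 55],
)

```text
time_s: 15.75
eef_pos: [0.6062, -0.116, 0.1189]
eef_rot: [-0.473, 0.528, -0.472, -0.524]
wrist_force: [-0.6, -0.7, -0.1]
opening: 0.548
```

```bash
python3 snap.py p wrist;  python3 unw.py p; python3 ov.py p
```

```text
15.75 [ 0.6062 -0.116   0.1189] [-0.4727  0.5283 -0.4716 -0.5244] 0.5482168532417819 [-0.3809  0.4002  1.5959 -0.0005  1.1397 -2.0599] [-0.5909 -0.6859 -0.0515]
```

View pics/p_unw.png

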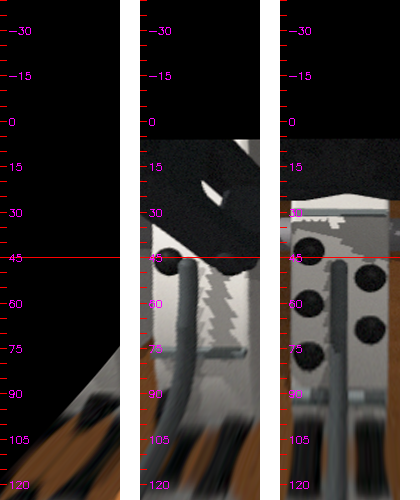

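step_arm(
  xyz=[
    [-3, 0, -17],
    [-3, 0, -17],
    [-3, 0, -17],
    [-3, 0, -17],
    [-3, 0, -17],
    [-3, 0, -17],
  ],
  spin=[0, 0, 0, 0, 0, 0],
  fingers=[55, 55, 0, 0, 0, 0],
)

```text
time_s: 16.4
eef_pos: [0.601, -0.1141, 0.1002]
eef_rot: [0.473, -0.526, 0.472, 0.527]
wrist_force: [-3.0, 4.2, 2.2]
opening: 0.338
```

step_arm(
  xyz=[
    [1, 0, 5],
    [2, 0, 10],
    [3, 0, 15],
    [3, 0, 15],
    [3, 0, 15],
  ],
  spin=[0, 0, 0, 0, 0],
  fingers=[0, 0, 0, 0, 0],
)

```text
time_s: 16.9
eef_pos: [0.6054, -0.1137, 0.1138]
eef_rot: [-0.473, 0.527, -0.471, -0.526]
wrist_force: [10.1, 4.5, -12.6]
opening: 0.329
```

```bash
python3 snap.py q wrist;  python3 unw.py q; python3 ov.py q
```

```text
16.9 [ 0.6054 -0.1137  0.1138] [-0.4734  0.5266 -0.4711 -0.526 ] 0.3291534165651807 [-0.3794  0.4064  1.5991  0.0031  1.1342 -2.0598] [ 10.0833   4.5309 -12.6063]
```

View pics/q_unw.png

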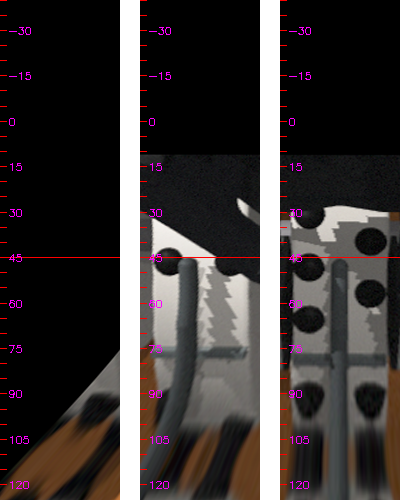

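step_arm(
  xyz=[
    [0, 0, 1],
    [1, 0, 3],
    [1, 0, 3],
    [1, 0, 3],
    [1, 0, 3],
    [1, 0, 3],
    [-5, 0, 40],
    [-25, 0, 85],
    [-25, 0, 85],
    [-25, 0, 85],
  ],
  spin=[0, 0, 0, 0, 0, 0, 0, 0, 0, 0],
  fingers=[0, 0, 0, 60, 60, 60, 60, 60, 60, 60],
)

```text
time_s: 17.95
eef_pos: [0.5799, -0.1157, 0.2019]
eef_rot: [-0.473, 0.528, -0.472, -0.525]
wrist_force: [0.3, -0.4, -0.7]
opening: 0.598
```

```bash
python3 snap.py r wrist;  python3 unw.py r; python3 ov.py r
```

```text
17.95 [ 0.5799 -0.1157  0.2019] [-0.4728  0.5278 -0.4719 -0.5246] 0.5978228893576121 [-0.3975  0.2512  1.6074 -0.0002  1.2782 -2.0759] [ 0.3484 -0.3775 -0.7252]
```

View pics/r_unw.png

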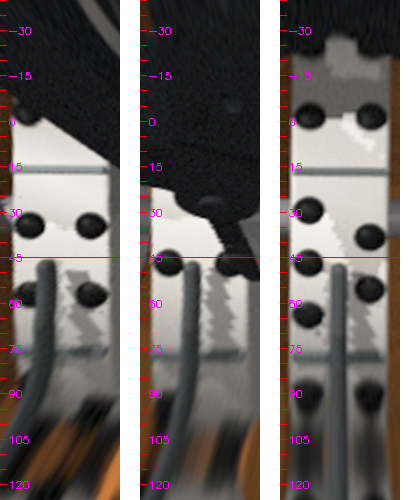

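View pics/r_ov.png

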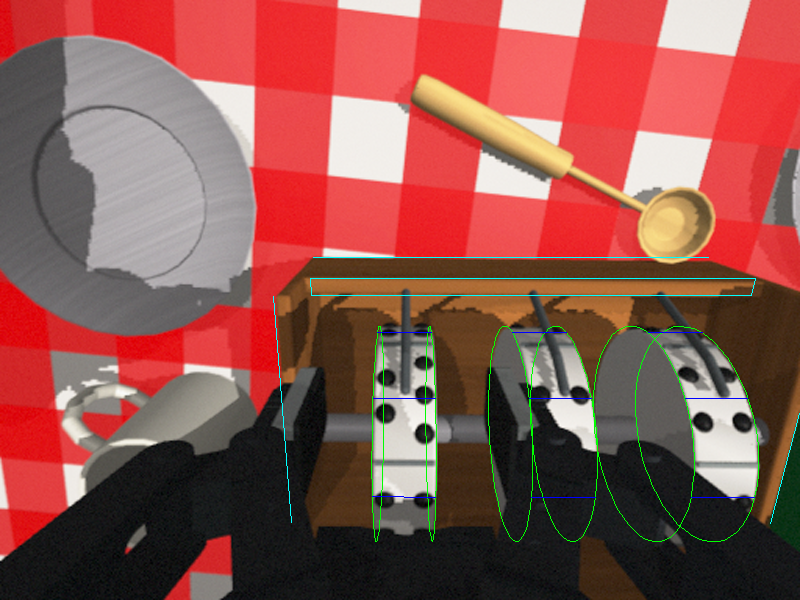

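step_arm(
  xyz=[
    [-20, 20, 40],
    [-60, 50, 80],
    [-100, 76, 120],
    [-120, 76, 130],
    [-120, 76, 130],
    [-120, 76, 130],
  ],
  spin=[0, 0, 0, 0, 0, 0],
  fingers=[60, 60, 60, 60, 60, 60],
)

```text
time_s: 18.6
eef_pos: [0.4589, -0.0389, 0.3292]
eef_rot: [-0.472, 0.527, -0.472, -0.526]
wrist_force: [0.6, 0.0, 0.1]
opening: 0.597
```

```bash
python3 snap.py s wrist scene side;  python3 unw.py s; python3 ov.py s; python3 -c "
import cv2,numpy as np
a=cv2.imread('pics/s_scene.png');b=cv2.imread('pics/s_side.png')
cv2.imwrite('pics/s_both.png',cv2.resize(np.hstack([a,b]),(800,300)))"
```

```text
18.6 [ 0.4589 -0.0389  0.3292] [-0.4723  0.5267 -0.4721 -0.526 ] 0.5968864349056636 [-0.3431 -0.1488  1.7667 -0.0001  1.5227 -2.0222] [0.5755 0.0424 0.1406]
```

View pics/s_ov.png

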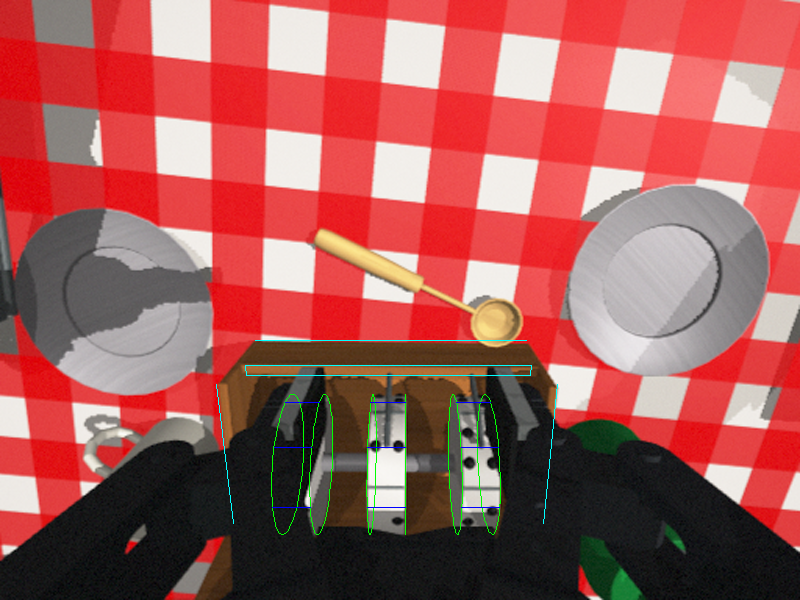

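View pics/s_unw.png

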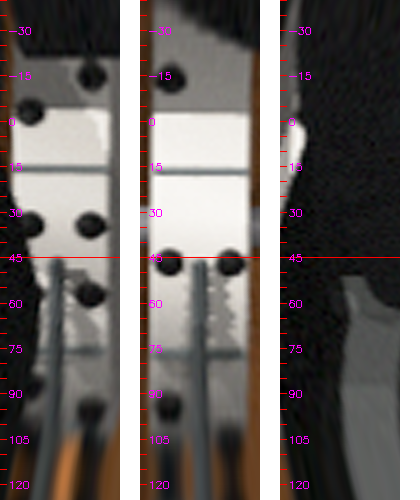

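View pics/s_both.png

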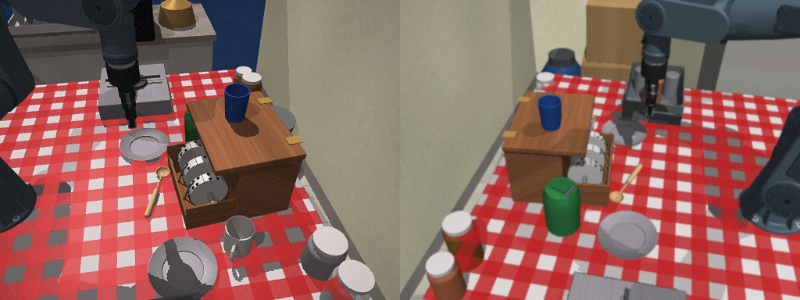

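```bash
python3 -c "
from bench import hand_in
print(hand_in())"
```

```text
the job is handed in; nothing more can be done
None
```

The lock is set to four, two, five. I rolled the wheels left to right, let each one go, backed the arm clear and handed in at about 19 s of robot time.

- **How it was done:** `step_arm` cannot tilt the tool, so I did not come in tilted as the scene notes advise. I pinched each wheel by its flat sides near the front of its rim with the tool vertical, just in front of the lid edge. Each wheel took several short up or down strokes.
- **Wheel settings:** In the last pictures the field centres read 46° for the left wheel, about 46.5–47° for the middle and about 47° for the right, against the pointer at 45°. That leaves each wheel about 1–2° off centre, which is about what the camera calibration can resolve. I did not trim them further.
- **Check that was limited:** In the final retreat picture a finger hid the right wheel. Its reading comes from the picture just before, taken after I had let go of it.
- **Surroundings:** In the final pictures the cup, mug, flask, plates and spoon show no visible movement. The highest wrist force I saw reported was about 25 N, and it read near zero at the end.

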